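Find a press spindle's thread pitch with comb leaves

ROBOT

A 7-joint arm with a two-finger parallel gripper is mounted at the origin on the work surface. World frame = base frame: x ahead of the robot, y to its left, z up, the work surface at z = 0. Lengths are in m, angles in rad, forces in N, time in s.
With the tool pointing down it reaches from about 0.425 to 0.8 m from the base axis. Payload 8.3 kg.
Tool frame: the origin (TCP) lies midway between the tips of the shut fingers; the grasp point (between the pads) lies manip.grip_point_offset behind it (manip.grip_point_offset is the distance from the TCP to the grasp point, in m); x points along the fingers, y is the direction in which the jaws open and shut, and the axes are right-handed (so a half turn about x gives the same grasp; the last joint's range is limited). The gripper opens to 85 mm and grips with 20 to 120 N. Pads are 22 mm wide; open, the fingers measure 114 mm over their backs; the gripper's body (76 mm by 85 mm) begins 54 mm behind the grasp point. The pads swing forward as they close: fully open they stand 13 mm farther back than shut.
Start: joints at [1.165, 0.383, 0.016, 1.37, -0.006, 1.388, -0.046], TCP at [0.21, -0.589, 0.231] pointing down, gripper open.
Joint ranges: [-2.95, 2.95], [-0.25, 2.06], [-1.52, 1.56], [0.18, 2.33], [-1.44, 4.58], [0.02, 2.06], [-3.01, 3.01]. Speed limits (rad/s): [2.39, 2.39, 3.01, 3.01, 3.14, 3.14, 3.14].

INTERFACE

Orientations are given as a unit quaternion [x, y, z, w].
In Python, from rig import get_obs, optics, manip, finder gives the robot as it stands. The module is installed in compiled form; this text tells all that it offers.
- The arm moves only by the tool carry_out, never from a script. Its argument "rows" is a list of rows, each an object of numbers: "gripper": the gripper's target within -1 to 1 (fully open at 1, half-way at 0, shut at -1); "dx", "dy", "dz": the shift along the tool's x, y, z in m; "rx", "ry", "rz": the turn, a rotation vector about the tool's x, y, z in rad. In form: [{"gripper": .., "dx": .., "dy": .., "dz": .., "rx": .., "ry": .., "rz": ..}, ...]. A call has 1 to 8 rows; each row is the pose to reach, as a shift and turn from the pose commanded when the call began, along the tool's axes at that moment; what a row does not reach only later rows make up. A row lasts 1/12 s, in which the tool goes at most 41.7 mm and 7.16 degrees, less where a joint would pass 70% of its speed; a pose out of reach is approached as far as the arm can. A call with a gripper value outside its range is refused whole. The fingers move at their own pace and stop on an object; "newtons" is the grip in N (left out, the last holds). Time passes only in rows, so rows that repeat a pose let the fingers close. It gives the time, the measured TCP pose, the force and the opening at its end, in the units of the state.
- get_obs(): the state, without advancing time (a new reading comes with each control period).
- optics.snapshot(name): name is "side" or "top" or "wrist"; returns (picture, depth): 480x640x3 uint8, blue, green, red; 480x640 float32, m along the optical axis (not along the pixel's ray), 0 where there is no reading.
- optics.camera_model(name): a dict with "fx", "fy", "cx", "cy" (pixels), "camera_from_world" (4x4, takes a point from world to camera coordinates). Camera axes: x right, y up, looking along -z (the intrinsics and any distortion apply to the point x, -y, -z); pixel columns grow to the right and rows downward; lengths in m; the calibration is good to about 2 mm. A picture is of the moment at which its call begins: read the wrist's pose just before it. camera_model takes no time and is no camera call; for the wrist camera it gives the pose at the moment of the call.
- manip.job_done(): hands the job in, once; it reports no verdict.
Trained networks look in the newest picture that a camera, given by its name, has taken for a name from the list of things; names that differ only in an ending like _2 or _b are one class to them, and where a whole thing is asked for, a point or a joint stands for the part that bears it (a point fixed in the world has none). Each returns a list of dicts, best first, with "confidence" (0 to 1); they miss things now and then, are a little off and sometimes report something else, mostly with a low value. They report only what shows in the picture. A call takes as long as a camera call. They do not tell look-alikes from the thing itself.
- finder.spot_in(target, camera): "position" ([column, row] in pixels, amid what is visible of it).
- finder.trace(target, camera): "region" (480x640 bool, what is visible of it) and "position" ([column, row] in pixels, amid what is visible of it).
- finder.landmark_of(target, camera): "position" ([column, row] in pixels: a listed point, or the origin of a listed thing).
The state is a dict: "time": time; "q": joint angles; "qvel": joint speeds; "joint_torque": joint torques, N m; "tcp_pos": TCP position; "orientation": TCP orientation; "wrist_force": force on the tool from outside, world axes, zero at the start; "ft_torque": the same for the moment, N m; "opening": finger opening in m.
Only numpy, scipy, OpenCV 4.12 (cv2) and the standard library are available. Lean on these libraries where they do the work, as an engineer would, in place of code of your own. Each camera call takes 0.05 s, during which the arm holds its last target.

TASK

We need a new nut for the press spindle in the front lane of the vee stand, so find which comb leaf fits its thread: try the leaves from the rack one by one between the blue cheeks on top of the thread, pressing lightly and working the leaf along the spindle to feel for the grooves, never forcing it. Leave the leaf that drops fully home standing there in the thread, let go of it, and see that the other two stand in the rack again; leave everything else where it is.

Things in the scene. Friction and masses are not known exactly. Their poses are not given: they have to be found in the camera images.
- leaf_p_mid (a point): Centre of comb leaf p, 30 mm above its tooth tips. Three aluminium pitch-gauge leaves, alike but for tooth spacing: 90 mm long (y), 8 mm thick (x), 60 mm tall (z). Lower edge: teeth 4 mm high over the whole length, pointing down. The lower 38 mm are 90 mm long; above that a tang 46 mm long, 22 mm tall, to grip across the 8 mm. Stands upright in a rack slot at the start.
- leaf_q_mid (a point): Centre of comb leaf q, 30 mm above its tooth tips. Three aluminium pitch-gauge leaves, alike but for tooth spacing: 90 mm long (y), 8 mm thick (x), 60 mm tall (z). Lower edge: teeth 4 mm high over the whole length, pointing down. The lower 38 mm are 90 mm long; above that a tang 46 mm long, 22 mm tall, to grip across the 8 mm. Stands upright in a rack slot at the start.
- leaf_r_mid (a point): Centre of comb leaf r, 30 mm above its tooth tips. Three aluminium pitch-gauge leaves, alike but for tooth spacing: 90 mm long (y), 8 mm thick (x), 60 mm tall (z). Lower edge: teeth 4 mm high over the whole length, pointing down. The lower 38 mm are 90 mm long; above that a tang 46 mm long, 22 mm tall, to grip across the 8 mm. Stands upright in a rack slot at the start.
- leaf_p: Comb leaf p as a whole, 70 to 110 g; origin midway along and across it at the level of the tooth tips, axes as at its centre.
- leaf_q: Comb leaf q as a whole, 70 to 110 g; origin midway along and across it at the level of the tooth tips, axes as at its centre.
- leaf_r: Comb leaf r as a whole, 70 to 110 g; origin midway along and across it at the level of the tooth tips, axes as at its centre.
- front_lane (a point): Axis of the vee stand's front lane (nearest the robot), 60 mm above the table, at the middle of the thread; x to the rear lanes (110 and 220 mm off), y along the spindle. The spindle lying here is the one to measure. Its crest tops are 23 mm above this point: a leaf riding on the crests has its centre 53 mm above this point, a leaf fully home 49 mm.
- vee_stand: Wooden stand with vees for three spindles; origin on the table below front_lane, same axes. Over the front lane two blue bridges with cheeks: slots 10.4 mm wide (mouth funnelled to 17 mm) from 30 to 74 mm either side of the middle along y, 89 to 112 mm above the table, which hold a leaf upright by its ends while it can slide along y; the middle 60 mm is free. Bridge tops 72 mm wide in x.
- spindle_1: Place of press spindle 1, on its axis (y along it). Three heavy steel screws, alike but for the pitch (7 to 9 mm), each fits one leaf, which is not known. Trapezoidal thread 46 mm across, 4 mm deep, 120 mm long. The screw lies up to 4.5 mm lengthwise off this point, so where its grooves are is unknown, and slides lengthwise only if pushed with over 12 N.
- spindle_2: Place of press spindle 2, on its axis (y along it). Three heavy steel screws, alike but for the pitch (7 to 9 mm), each fits one leaf, which is not known. Trapezoidal thread 46 mm across, 4 mm deep, 120 mm long. The screw lies up to 4.5 mm lengthwise off this point, so where its grooves are is unknown, and slides lengthwise only if pushed with over 12 N.
- spindle_3: Place of press spindle 3, on its axis (y along it). Three heavy steel screws, alike but for the pitch (7 to 9 mm), each fits one leaf, which is not known. Trapezoidal thread 46 mm across, 4 mm deep, 120 mm long. The screw lies up to 4.5 mm lengthwise off this point, so where its grooves are is unknown, and slides lengthwise only if pushed with over 12 N.
- rack_slot_1 (a point): Slot 1 of the leaf rack (dark wood, 190 x 124 mm, three slots 70 mm apart): centre of the slot's floor, 12 mm above the table; x across the slot, y along it. 10.4 mm wide, 100 mm long, with floor ledges and cheeks (26 mm high), mouths funnelled to 17 mm, only at the leaf's two ends, so its middle 70 mm is free. A standing leaf has its centre 30 mm above this point.
- rack_slot_2 (a point): Slot 2 of the leaf rack (dark wood, 190 x 124 mm, three slots 70 mm apart): centre of the slot's floor, 12 mm above the table; x across the slot, y along it. 10.4 mm wide, 100 mm long, with floor ledges and cheeks (26 mm high), mouths funnelled to 17 mm, only at the leaf's two ends, so its middle 70 mm is free. A standing leaf has its centre 30 mm above this point.
- rack_slot_3 (a point): Slot 3 of the leaf rack (dark wood, 190 x 124 mm, three slots 70 mm apart): centre of the slot's floor, 12 mm above the table; x across the slot, y along it. 10.4 mm wide, 100 mm long, with floor ledges and cheeks (26 mm high), mouths funnelled to 17 mm, only at the leaf's two ends, so its middle 70 mm is free. A standing leaf has its centre 30 mm above this point.
- nut: Old brass flanged nut, 62 mm in diameter, 38 mm tall, loose in the grey parts tray (190 x 124 x 24 mm); bystander; origin at the centre of its underside.
- rolling_pin: Wooden rolling pin, 350 mm long, 52 mm thick; bystander; origin at the middle of its underside.
- clay_rib: Flat wooden rib, 100 x 55 x 7 mm; bystander; origin at the middle of its underside.
- grease_jar: White jar with a red cap, 64 mm in diameter, 75 mm tall; bystander; origin at the centre of its underside.
- slip_brush: Brush with a wooden handle, 200 mm long; bystander; origin at the middle of its underside.
- wrench: Steel spanner, 220 mm long; bystander; origin at the middle of its underside.
Things that resemble listed ones, but are neither listed nor needed, are in the scene too. What is shaped like the part that bears rack_slot_1 but white is not meant.

How it is judged:
At the end, for the whole second after the job is handed in: One leaf fully home in the front spindle's thread (height within 1.3 mm, within 6 mm of the axis plane, 20 mm of the thread's middle, 0.12 rad of its direction); the other two down in rack slots (within 8 mm across, 4 mm in height); all lean under 0.15 rad, released, at rest ((((z of leaf_p_mid in the frame of front_lane between 0.044 and 0.0503 m and x of leaf_p_mid in the frame of front_lane between -0.006 and 0.006 m and y of leaf_p_mid in the frame of front_lane between -0.02 and 0.02 m and angle between the y axis of leaf_p_mid and the y axis of front_lane, either way round below 0.12 rad) and (horizontal distance between leaf_q_mid and rack_slot_1 below 0.008 m or horizontal distance between leaf_q_mid and rack_slot_2 below 0.008 m or horizontal distance between leaf_q_mid and rack_slot_3 below 0.008 m) and (horizontal distance between leaf_r_mid and rack_slot_1 below 0.008 m or horizontal distance between leaf_r_mid and rack_slot_2 below 0.008 m or horizontal distance between leaf_r_mid and rack_slot_3 below 0.008 m) and height (world z) of leaf_q_mid between 0.038 and 0.046 m and height (world z) of leaf_r_mid between 0.038 and 0.046 m and linear speed of each of leaf_p, leaf_q, leaf_r below 0.02 m/s and angle between each of leaf_p_mid, leaf_q_mid, leaf_r_mid's own z axis and vertical below 0.15 rad) or ((z of leaf_q_mid in the frame of front_lane between 0.044 and 0.0503 m and x of leaf_q_mid in the frame of front_lane between -0.006 and 0.006 m and y of leaf_q_mid in the frame of front_lane between -0.02 and 0.02 m and angle between the y axis of leaf_q_mid and the y axis of front_lane, either way round below 0.12 rad) and (horizontal distance between leaf_p_mid and rack_slot_1 below 0.008 m or horizontal distance between leaf_p_mid and rack_slot_2 below 0.008 m or horizontal distance between leaf_p_mid and rack_slot_3 below 0.008 m) and (horizontal distance between leaf_r_mid and rack_slot_1 below 0.008 m or horizontal distance between leaf_r_mid and rack_slot_2 below 0.008 m or horizontal distance between leaf_r_mid and rack_slot_3 below 0.008 m) and height (world z) of leaf_p_mid between 0.038 and 0.046 m and height (world z) of leaf_r_mid between 0.038 and 0.046 m and linear speed of each of leaf_p, leaf_q, leaf_r below 0.02 m/s and angle between each of leaf_p_mid, leaf_q_mid, leaf_r_mid's own z axis and vertical below 0.15 rad) or ((z of leaf_r_mid in the frame of front_lane between 0.044 and 0.0503 m and x of leaf_r_mid in the frame of front_lane between -0.006 and 0.006 m and y of leaf_r_mid in the frame of front_lane between -0.02 and 0.02 m and angle between the y axis of leaf_r_mid and the y axis of front_lane, either way round below 0.12 rad) and (horizontal distance between leaf_p_mid and rack_slot_1 below 0.008 m or horizontal distance between leaf_p_mid and rack_slot_2 below 0.008 m or horizontal distance between leaf_p_mid and rack_slot_3 below 0.008 m) and (horizontal distance between leaf_q_mid and rack_slot_1 below 0.008 m or horizontal distance between leaf_q_mid and rack_slot_2 below 0.008 m or horizontal distance between leaf_q_mid and rack_slot_3 below 0.008 m) and height (world z) of leaf_p_mid between 0.038 and 0.046 m and height (world z) of leaf_q_mid between 0.038 and 0.046 m and linear speed of each of leaf_p, leaf_q, leaf_r below 0.02 m/s and angle between each of leaf_p_mid, leaf_q_mid, leaf_r_mid's own z axis and vertical below 0.15 rad))); the robot touches nothing.
It fails at once if a leaf is forced against a spindle: more than 35 N between them (contact force between any of leaf_p, leaf_q, leaf_r and spindle_1 above 35 N or contact force between any of leaf_p, leaf_q, leaf_r and spindle_2 above 35 N or contact force between any of leaf_p, leaf_q, leaf_r and spindle_3 above 35 N).
It fails at once if a bystander is moved more than 30 mm (distance of any of nut, rolling_pin, clay_rib, grease_jar, slip_brush, wrench from where it was at the start of the episode above 0.03 m).
It also fails if it takes over 72 s, if anything falls off the work surface, if the arm or the gripper's body presses on something with over 40 N, if the wrist force passes 120 N, or if a joint passes its speed limit or range.

## Working session

There is one attempt and no reset: what is moved stays moved. The work goes in short steps, Python scripts to look and compute and a tool call to move; the robot and the scene stay as the last step left them, time stands still between calls to the robot, and variables do not carry over. Pictures are saved under pics/ and viewed, and the job is handed in when it is done.

Besides the shell and the picture viewer there is one more tool, called after "Request:" as name(argument=value, ...), one argument or row to a line, values as JSON. carry_out: Moves the arm, as the interface text tells. Its arguments: {"type":"object","properties":{"rows":{"type":"array"},"newtons":{"type":"number"}},"required":["rows"]}

```bash
mkdir -p pics
cat > h.py <<'E'
import numpy as np, cv2
from rig import get_obs, optics, manip, finder
def w2p(cm,P):
    P=np.asarray(P,float); c=cm["camera_from_world"]@np.append(P,1)
    return np.array([cm["fx"]*c[0]/-c[2]+cm["cx"], cm["fy"]*(-c[1])/-c[2]+cm["cy"]])
def p2w(cm,uv,d):
    c=np.array([(uv[0]-cm["cx"])/cm["fx"]*d, -(uv[1]-cm["cy"])/cm["fy"]*d, -d,1])
    return (np.linalg.inv(cm["camera_from_world"])@c)[:3]
def pz(cm,uv,z):
    A=np.linalg.inv(cm["camera_from_world"]); o=A[:3,3]; p=p2w(cm,uv,1.0); r=p-o
    return o+r*(z-o[2])/r[2]
E
python3 - <<'E'
from h import *
o=get_obs(); print({k:np.round(v,3) for k,v in o.items()}, manip.grip_point_offset)
for n in ("top","side","wrist"):
    p,d=optics.snapshot(n); cv2.imwrite(f"pics/{n}0.png",p); np.save(f"{n}0.npy",d)
    cm=optics.camera_model(n); print(n,{k:np.round(v,3) for k,v in cm.items()})
cm=optics.camera_model("top")
for t in ["leaf_p_mid","front_lane","rack_slot_1","rack_slot_2","rack_slot_3","vee_stand","spindle_1"]:
    r=finder.landmark_of(t,"top")
    print(t,[(np.round(x["position"],1),round(float(x["confidence"]),2)) for x in r])
E
```

```text
{'time': np.float64(0.0), 'q': array([ 1.165,  0.384,  0.016,  1.371, -0.006,  1.388, -0.047]), 'qvel': array([-0.001, -0.001,  0.001,  0.   ,  0.001,  0.001, -0.001]), 'joint_torque': array([ 1.0000e-03, -6.2760e+01,  8.4400e-01, -3.7181e+01,  1.6000e-02,
        1.4000e-02, -0.0000e+00]), 'tcp_pos': array([ 0.21 , -0.588,  0.23 ]), 'orientation': array([-0.697, -0.121,  0.697, -0.12 ]), 'wrist_force': array([-0.544,  0.18 , -0.261]), 'ft_torque': array([-0.036,  0.066,  0.074]), 'opening': np.float64(0.085)} 0.0187
top {'fx': np.float64(465.669), 'fy': np.float64(465.669), 'cx': np.float64(312.839), 'cy': np.float64(239.885), 'camera_from_world': array([[ 0.006, -1.   ,  0.012, -0.009],
       [ 0.99 ,  0.007,  0.14 , -0.566],
       [-0.141,  0.011,  0.99 , -1.227],
       [ 0.   ,  0.   ,  0.   ,  1.   ]])}
side {'fx': np.float64(478.577), 'fy': np.float64(478.577), 'cx': np.float64(311.897), 'cy': np.float64(243.074), 'camera_from_world': array([[-0.777, -0.63 ,  0.01 ,  0.427],
       [ 0.408, -0.491,  0.77 , -0.276],
       [-0.48 ,  0.602,  0.638, -0.971],
       [ 0.   ,  0.
[... 573 characters left out ...]
.63), (array([210.4, 247.8]), 0.6), (array([370.9, 322.5]), 0.44)]
rack_slot_2 [(array([208.3, 156.5]), 0.93), (array([199.8, 299.5]), 0.84), (array([210.1, 182.7]), 0.74), (array([201.8, 273.4]), 0.67), (array([212. , 202.6]), 0.63), (array([210.4, 247.8]), 0.6), (array([370.9, 322.5]), 0.44)]
rack_slot_3 [(array([208.3, 156.5]), 0.93), (array([199.8, 299.5]), 0.84), (array([210.1, 182.7]), 0.74), (array([201.8, 273.4]), 0.67), (array([212. , 202.6]), 0.63), (array([210.4, 247.8]), 0.6), (array([370.9, 322.5]), 0.44)]
vee_stand [(array([464.5, 209.5]), 0.68), (array([314.5, 284.5]), 0.6)]
spindle_1 [(array([311.1, 199.8]), 0.92), (array([314.9, 240. ]), 0.91), (array([198.4, 297.4]), 0.37)]
```

View pics/top0.png

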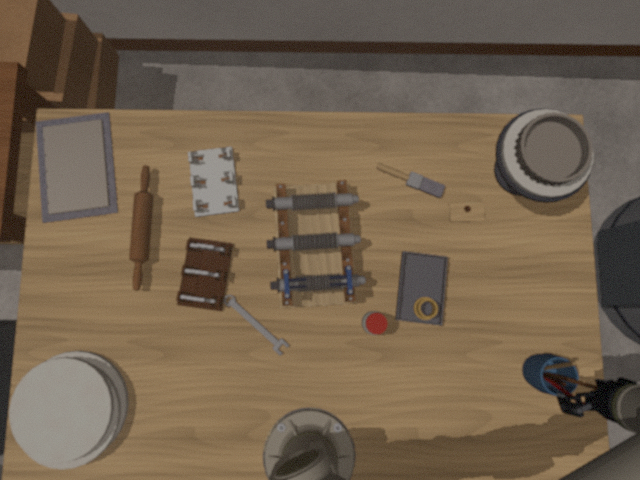

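View pics/side0.png

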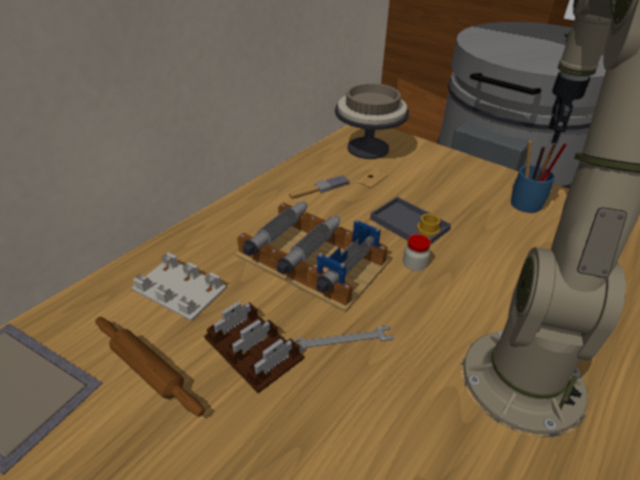

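View pics/wrist0.png

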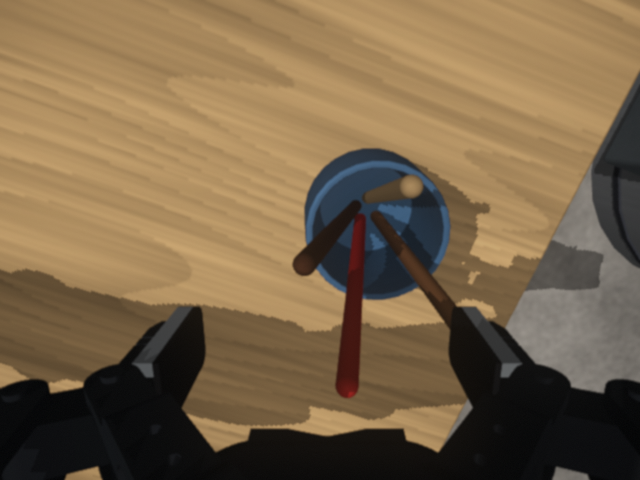

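The top view shows the dark rack with three leaves at about (206,273). The vee stand is at (316,240), with its blue bridges on the front lane at row ~283. The white look-alike rack is at (214,182). Next I'll measure geometry from the depth.

Run:
```python
from h import *
cm=optics.camera_model("top"); p=cv2.imread("pics/top0.png"); d=np.load("top0.npy")
A=np.linalg.inv(cm["camera_from_world"])
v,u=np.mgrid[0:480,0:640]
P=np.stack([(u-cm["cx"])/cm["fx"]*d,-(v-cm["cy"])/cm["fy"]*d,-d,np.ones_like(d)],-1)@A.T
P=P[...,:3]; np.save("P.npy",P)
b,g,r=[p[...,i].astype(int) for i in range(3)]
def blob(name,m,box,zr):
    u0,v0,u1,v1=box; mm=np.zeros_like(m); mm[v0:v1,u0:u1]=m[v0:v1,u0:u1]
    mm&=(P[...,2]>zr[0])&(P[...,2]<zr[1])
    n,l,st,c=cv2.connectedComponentsWithStats(mm.astype(np.uint8))
    for i in range(1,n):
        if st[i,4]<12: continue
        q=P[l==i]; ctr=q.mean(0); w,V=np.linalg.eigh(np.cov(q[:,:2].T)); a=V[:,1]*np.sign(V[1,1])
        rr=cv2.minAreaRect((q[:,:2]*1000).astype(np.float32))
        print(name,st[i],np.round(ctr,4),"ang from y",round(np.arctan2(-a[0],a[1]),3),"zq",np.round(np.percentile(q[:,2],[5,50,95]),3),np.round(rr[0],1),np.round(rr[1],1),round(rr[2],1))
any_=np.ones((480,640),bool)
blob("leaf",any_,(175,235,240,312),(0.045,0.09))
blob("rack",(r+g+b<260),(165,225,245,320),(0.005,0.05))
blob("blue",(b>r+30)&(b>g+15),(260,255,380,312),(0.05,0.14))
blob("spin",any_,(300,270,335,295),(0.07,0.1))
print("table z",np.median(P[330:400,200:240,2]),np.median(P[340:400,400:480,2]))
im=cv2.resize(p[140:330,160:400],None,fx=3.3,fy=3.3,interpolation=cv2.INTER_CUBIC); cv2.imwrite("pics/top0z.png",im[:600,:800])
```

```text
leaf [190 243  34   8 118] [0.5437 0.2772 0.0608] ang from y -0.137 zq [0.046 0.065 0.074] [544.6 281. ] [90.5  8.4] 82.3
leaf [184 269  34   7 107] [0.4753 0.2906 0.0613] ang from y -0.131 zq [0.046 0.067 0.073] [475.8 294.2] [89.7  7.8] 82.0
leaf [180 295  34   8 107] [0.4061 0.2979 0.0609] ang from y -0.137 zq [0.046 0.067 0.075] [406.5 301.4] [88.4  7.9] 82.2
rack [ 176  237   57   74 2615] [0.473  0.2899 0.0149] ang from y 1.43 zq [0.006 0.011 0.038] [474.7 290.7] [129.8 188.6] 82.6
blue [346 270   6  19  68] [ 0.4562 -0.0966  0.1116] ang from y -1.491 zq [0.108 0.112 0.114] [456.  -96.2] [46.2 10.3] 4.8
blue [285 274   4  19  61] [0.4435 0.062  0.1118] ang from y -1.498 zq [0.108 0.112 0.115] [444.8  61.4] [45.4  7.9] 0.8
table z -0.0002736025975934586 -0.00021411525459091862
```

View pics/top0z.png

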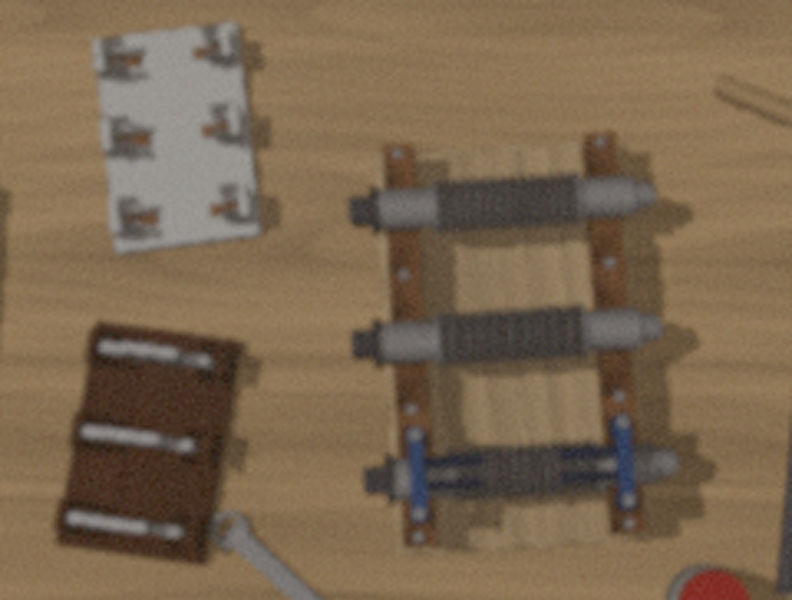

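```bash
cat >> h.py <<'E'
from scipy.spatial.transform import Rotation as R
def plan(pos,jaw,o=None,flip=None):
    """target TCP pos, jaw dir angle (rad, world, of tool y). tool x down"""
    o=o or get_obs(); p0=np.array(o["tcp_pos"]); R0=R.from_quat(o["orientation"])
    best=None
    for k in (0,np.pi):
        y=np.array([np.cos(jaw+k),np.sin(jaw+k),0]); x=np.array([0,0,-1.]); z=np.cross(x,y)
        Rt=R.from_matrix(np.stack([x,y,z],1)); rv=(R0.inv()*Rt).as_rotvec()
        if best is None or np.linalg.norm(rv)<np.linalg.norm(best): best=rv
    t=R0.inv().apply(np.asarray(pos)-p0)
    print("dx dy dz",np.round(t,4),"r",np.round(best,4),"dist",np.round(np.linalg.norm(t),3))
E
python3 - <<'E'
from h import *
o=get_obs(); M=R.from_quat(o["orientation"]).as_matrix(); print(np.round(M,3))
cm=optics.camera_model("wrist"); A=np.linalg.inv(cm["camera_from_world"]); print("cam in tool",np.round(M.T@(A[:3,3]-o["tcp_pos"]),3), "look",np.round(M.T@-A[:3,2],3))
ct=optics.camera_model("top"); print("front_lane",pz(ct,(317.2,280.4),.06))
for uv in [(199.8,299.5),(201.8,273.4),(210.4,247.8)]: print("slot",pz(ct,uv,.012))
# desired camera above the stand
plan([0.47,-0.017,0.33],0.08)
E
```

```text
[[-0.     0.336 -0.942]
 [ 0.    -0.942 -0.336]
 [-1.    -0.    -0.   ]]
cam in tool [-0.143  0.    -0.07 ] look [0.962 0.    0.274]
front_lane [ 0.45470038 -0.01732062  0.06      ]
slot [0.40337722 0.30121759 0.012     ]
slot [0.47446368 0.29856495 0.012     ]
slot [0.54542026 0.2776065  0.012     ]
dx dy dz [-0.0987 -0.451  -0.4369] r [-1.308e+00 -1.000e-04  1.000e-04] dist 0.636
```

Run:
```python
from h import *
plan([0.4535,-0.002,0.25],0.08)
```

```text
dx dy dz [-0.0187 -0.4706 -0.4264] r [-1.308e+00 -1.000e-04  1.000e-04] dist 0.635
```

Request:
carry_out(
  rows=[
    {"gripper":1,"dx":-0.04},
    {"gripper":1,"dx":-0.08},
    {"gripper":1,"dx":-0.12},
    {"gripper":1,"dx":-0.12,"dy":-0.47,"dz":-0.426,"rx":-1.308},
    {"gripper":1,"dx":-0.12,"dy":-0.47,"dz":-0.426,"rx":-1.308},
    {"gripper":1,"dx":-0.12,"dy":-0.47,"dz":-0.426,"rx":-1.308},
    {"gripper":1,"dx":-0.12,"dy":-0.47,"dz":-0.426,"rx":-1.308},
    {"gripper":1,"dx":-0.12,"dy":-0.47,"dz":-0.426,"rx":-1.308},
  ],
)

```text
invalid input
```

Run:
```python
from h import *
plan([0.4535,-0.002,0.25],0.08)
```

```text
dx dy dz [-0.0187 -0.4706 -0.4264] r [-1.308e+00 -1.000e-04  1.000e-04] dist 0.635
```

Request:
carry_out(
  rows=[
    {"gripper":1,"dx":-0.04,"dy":0,"dz":0,"rx":0,"ry":0,"rz":0},
    {"gripper":1,"dx":-0.08,"dy":0,"dz":0,"rx":0,"ry":0,"rz":0},
    {"gripper":1,"dx":-0.12,"dy":0,"dz":0,"rx":0,"ry":0,"rz":0},
    {"gripper":1,"dx":-0.12,"dy":-0.47,"dz":-0.426,"rx":-1.308,"ry":0,"rz":0},
    {"gripper":1,"dx":-0.12,"dy":-0.47,"dz":-0.426,"rx":-1.308,"ry":0,"rz":0},
    {"gripper":1,"dx":-0.12,"dy":-0.47,"dz":-0.426,"rx":-1.308,"ry":0,"rz":0},
    {"gripper":1,"dx":-0.12,"dy":-0.47,"dz":-0.426,"rx":-1.308,"ry":0,"rz":0},
    {"gripper":1,"dx":-0.12,"dy":-0.47,"dz":-0.426,"rx":-1.308,"ry":0,"rz":0},
  ],
)

```text
time: 1.17
tcp_pos: [0.2904, -0.3943, 0.3515]
orientation: [-0.625, -0.331, 0.625, -0.331]
wrist_force: [1.1, -0.7, 0.1]
opening: 0.0855
```

Run:
```python
from h import *
plan([0.4535,-0.002,0.25],0.08)
```

```text
dx dy dz [ 0.1012 -0.0857 -0.4162] r [-6.769e-01  6.000e-04 -3.000e-04] dist 0.437
```

Request:
carry_out(
  rows=[
    {"gripper":1,"dx":0,"dy":-0.086,"dz":-0.416,"rx":-0.677,"ry":0,"rz":0},
    {"gripper":1,"dx":0,"dy":-0.086,"dz":-0.416,"rx":-0.677,"ry":0,"rz":0},
    {"gripper":1,"dx":0,"dy":-0.086,"dz":-0.416,"rx":-0.677,"ry":0,"rz":0},
    {"gripper":1,"dx":0,"dy":-0.086,"dz":-0.416,"rx":-0.677,"ry":0,"rz":0},
    {"gripper":1,"dx":0,"dy":-0.086,"dz":-0.416,"rx":-0.677,"ry":0,"rz":0},
    {"gripper":1,"dx":0.1,"dy":-0.086,"dz":-0.416,"rx":-0.677,"ry":0,"rz":0},
    {"gripper":1,"dx":0.1,"dy":-0.086,"dz":-0.416,"rx":-0.677,"ry":0,"rz":0},
    {"gripper":1,"dx":0.1,"dy":-0.086,"dz":-0.416,"rx":-0.677,"ry":0,"rz":0},
  ],
)

```text
time: 1.83
tcp_pos: [0.4155, -0.0978, 0.2989]
orientation: [0.481, 0.518, -0.481, 0.519]
wrist_force: [1.4, -1.3, -0.3]
opening: 0.0854
```

Run:
```python
from h import *
print(get_obs()["q"])
plan([0.4535,-0.002,0.25],0.08)
```

```text
[ 0.70592887 -0.06064399 -0.5168168   1.72951067 -0.02941389  1.46289696
  0.26750055]
dx dy dz [ 0.0488  0.0449 -0.0927] r [-0.0055  0.0012 -0.0017] dist 0.114
```

Request:
carry_out(
  rows=[
    {"gripper":1,"dx":0.049,"dy":0.045,"dz":-0.093,"rx":-0.005,"ry":0.001,"rz":-0.001},
    {"gripper":1,"dx":0.049,"dy":0.045,"dz":-0.093,"rx":-0.005,"ry":0.001,"rz":-0.001},
    {"gripper":1,"dx":0.049,"dy":0.045,"dz":-0.093,"rx":-0.005,"ry":0.001,"rz":-0.001},
    {"gripper":1,"dx":0.049,"dy":0.045,"dz":-0.093,"rx":-0.005,"ry":0.001,"rz":-0.001},
    {"gripper":1,"dx":0.049,"dy":0.045,"dz":-0.093,"rx":-0.005,"ry":0.001,"rz":-0.001},
  ],
)

```text
time: 2.25
tcp_pos: [0.4528, -0.0018, 0.2493]
orientation: [0.479, 0.521, -0.479, 0.519]
wrist_force: [0.5, -1.0, -0.5]
opening: 0.0853
```

Run:
```python
from h import *
plan([0.4535,-0.002,0.25],0.08)
cm=optics.camera_model("wrist");p,d=optics.snapshot("wrist"); cv2.imwrite("pics/w1.png",p); np.savez("w1.npz",d=d,**cm)
for t in ["front_lane","spindle_1"]:
    r=finder.landmark_of(t,"wrist")
    print(t,[(np.round(x["position"],1),round(float(x["confidence"]),2)) for x in r])
```

```text
dx dy dz [-0.0007  0.0007  0.0002] r [ 0.0032 -0.0017  0.0023] dist 0.001
front_lane []
spindle_1 [(array([590.5, 233.7]), 0.8), (array([320.6, 232.5]), 0.68), (array([454.3, 230. ]), 0.6), (array([211.9,  12.6]), 0.44)]
```

View pics/w1.png

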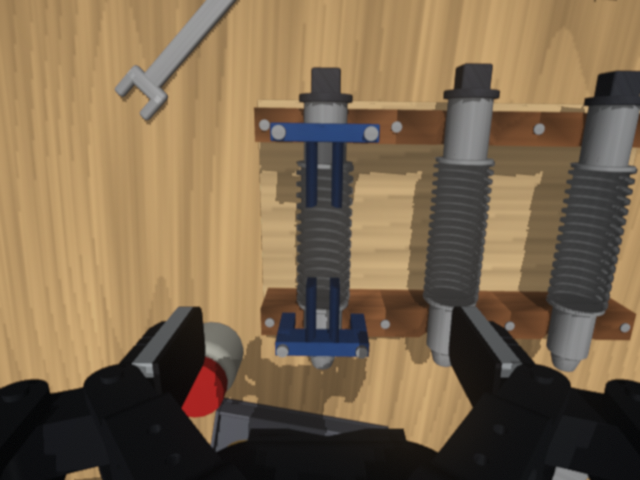

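The wrist view shows the front lane, with bridge bars at (325,133) and (322,348) and cheeks at about columns 311/338. The thread runs from row ~160 to ~308. I'll work out the lane pose and the pitch.

Run:
```python
from h import *
cm=dict(np.load("w1.npz")); d=cm["d"]; p=cv2.imread("pics/w1.png")
g=cv2.cvtColor(p,cv2.COLOR_BGR2GRAY).astype(float)
cv2.imwrite("pics/w1z.png",cv2.resize(p[110:370,240:410],None,fx=3,fy=2.3,interpolation=cv2.INTER_CUBIC))
b,gg,r=[p[...,i].astype(int) for i in range(3)]
A=np.linalg.inv(cm["camera_from_world"])
v,u=np.mgrid[0:480,0:640]
P=(np.stack([(u-cm["cx"])/cm["fx"]*d,-(v-cm["cy"])/cm["fy"]*d,-d,np.ones_like(d)],-1)@A.T)[...,:3]
m=(b>r+25)&(b>gg+15)&(P[...,2]>.07)&(u<400)
for rows in [(100,230),(260,380)]:
    mm=m&(v>=rows[0])&(v<rows[1]); q=P[mm]; print("blue z pct",np.round(np.percentile(q[:,2],[5,50,95]),4))
    t=q[q[:,2]>np.percentile(q[:,2],95)-0.006]; print(t.mean(0).round(4))
    n,l,st,c=cv2.connectedComponentsWithStats(mm.astype(np.uint8)); print(st[1:])
# cheek columns per row
for row in (150,165,180,195,285,295,305):
    print(row,np.flatnonzero(m[row,280:380])+280, np.round(P[row,[312,338],2],3))
print("crest depth z along col 325:",np.round(P[165:305:8,325,2],4))
# pitch : sample brightness along the lane at crest height
def prof(cm,g,o,ax,s,off):
    px=[w2p(cm,o+ax*t+off) for t in s]; px=np.array(px,np.float32)
    return cv2.remap(g.astype(np.float32),px[:,0:1],px[:,1:2],cv2.INTER_CUBIC)[:,0],px
```

```text
blue z pct [0.1091 0.1123 0.1136]
[0.4464 0.0531 0.1139]
[[ 270  123  109   84 2316]
 [ 271  134    4    6   13]
 [ 375  136    4    6   15]]
blue z pct [0.0807 0.1114 0.1133]
[ 0.4554 -0.0873  0.1138]
[[ 276  287   92   69 2750]]
150 [309 310 311 312 313 314 334 335 336 337 338 339 340] [0.111 0.113]
165 [309 310 311 312 313 314 334 335 336 337 338 339] [0.112 0.112]
180 [309 310 311 312 313 314 334 335 336 337 338] [0.11  0.112]
195 [310 311 312 313 334 335 336 337 338] [0.111 0.111]
285 [] [0.107 0.108]
295 [309 310 311 312 313 331 332 333 334 335 336] [0.111 0.112]
305 [309 310 311 312 313 314 331 332 333 334 335 336] [0.111 0.113]
crest depth z along col 325: [0.0829 0.0364 0.0366 0.0429 0.0412 0.0391 0.0383 0.0402 0.0414 0.0419
 0.0392 0.0377 0.0382 0.0409 0.0415 0.0413 0.0493 0.0675]
```

View pics/w1z.png

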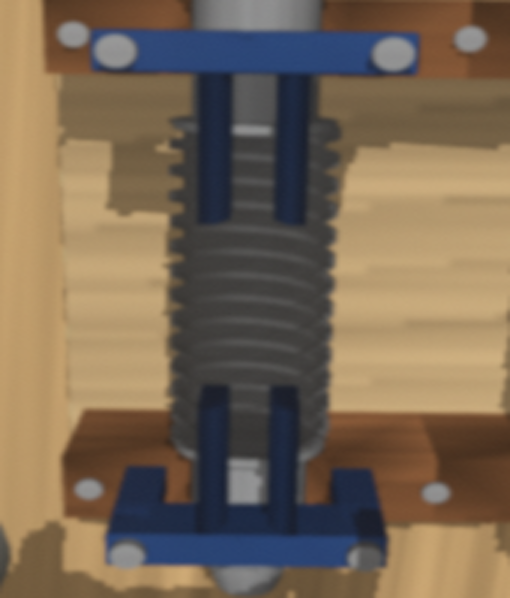

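```bash
cat >> h.py <<'E'
def pitch(g,cm,o,ax,offs,s0,s1,lo=5.5,hi=11):
    s=np.arange(s0,s1,0.0005); acc=[]
    for off in offs:
        px=np.array([w2p(cm,o+ax*t+off) for t in s],np.float32)
        acc.append(cv2.remap(g.astype(np.float32),px[:,0:1],px[:,1:2],cv2.INTER_CUBIC)[:,0])
    a=np.mean(acc,0); a=a-np.polyval(np.polyfit(s,a,4),s); a*=np.hanning(len(a))
    f=np.arange(lo,hi,0.05); sp=[abs(np.sum(a*np.exp(-2j*np.pi*s/(q/1000)))) for q in f]
    sp=np.array(sp)/np.sum(abs(a)); i=np.argsort(sp)[::-1][0]
    return f[i],sp[i],sp,f
E
python3 - <<'E'
from h import *
cm=dict(np.load("w1.npz")); p=cv2.imread("pics/w1.png"); g=cv2.cvtColor(p,cv2.COLOR_BGR2GRAY)
B1=(pz(cm,(311.7,180),.112)+pz(cm,(336.3,180),.112))/2; B2=(pz(cm,(311.4,303),.112)+pz(cm,(333.6,303),.112))/2
print("slot mid pts",B1,B2)
e1=pz(cm,(325,133),.112);e2=pz(cm,(322.5,349),.112); print(e1,e2)
dy=(B1-B2)/np.linalg.norm(B1-B2); print("dir",dy,np.arctan2(-dy[0],dy[1]))
de=(e1-e2)/np.linalg.norm(e1-e2); print("dir by bars",np.arctan2(-de[0],de[1]), np.linalg.norm(e1-e2))
# ends of the thread : bright line at row ~166 top and ~ 308 bottom
for uv in [(325,166),(321,309)]: print(uv,pz(cm,uv,.083))
dx=np.array([dy[1],-dy[0],0])
M=(B1+B2)/2; M[2]=.083
for h in (.081,.083):
  o=M.copy();o[2]=h
  for w in (.0,.004): 
    r=pitch(g,cm,o,dy,[dx*w,dx*0,-dx*w],-.05,.05); print(h,w,r[:2])
r=pitch(g,cm,o,dy,[0*dx],-.03,.03);print(r[:2])
E
```

```text
slot mid pts [0.44807441 0.02952213 0.112     ] [ 0.45434824 -0.06082943  0.112     ]
[0.44621809 0.06031158 0.112     ] [ 0.45741598 -0.09882722  0.112     ]
dir [-0.06927117  0.99759787  0.        ] 0.06932669371083237
dir by bars 0.07024977178726925 0.15953228751038473
(325, 166) [0.44804753 0.03600741 0.083     ]
(321, 309) [ 0.45428275 -0.07948253  0.083     ]
0.081 0.0 (np.float64(7.999999999999991), np.float64(0.7395924434808894))
0.081 0.004 (np.float64(7.999999999999991), np.float64(0.7432633682798974))
0.083 0.0 (np.float64(7.949999999999991), np.float64(0.7442377358420675))
0.083 0.004 (np.float64(7.949999999999991), np.float64(0.7451411336012576))
(np.float64(7.949999999999991), np.float64(0.7461035116852927))
```

Run:
```python
from h import *
cm=dict(np.load("w1.npz")); p=cv2.imread("pics/w1.png"); g=cv2.cvtColor(p,cv2.COLOR_BGR2GRAY)
dy=np.array([-.0698,.9976,0]); dx=np.array([.9976,.0698,0]); M=np.array([.4516,-.019,.083])
for k in range(3):
    c=M+dx*.11*k; print(k,w2p(cm,c))
    for w in (0,-.006,-.012):
      o=c+dx*w; o[2]=.06+np.sqrt(.023**2-w**2)
      print(pitch(g,cm,o,dy,[0*dx],-.045,.045)[:2])
```

```text
0 [323.74400115 237.68016968]
(np.float64(7.949999999999991), np.float64(0.7370748713865877))
(np.float64(8.04999999999999), np.float64(0.6463356453338001))
(np.float64(8.19999999999999), np.float64(0.34480211848462095))
1 [465.218095   239.59111723]
(np.float64(6.299999999999997), np.float64(0.7547804713223805))
(np.float64(6.1999999999999975), np.float64(0.7628098905165572))
(np.float64(6.249999999999997), np.float64(0.7458454668849179))
2 [606.53815183 241.49998413]
(np.float64(7.349999999999993), np.float64(0.6475910267196718))
(np.float64(7.249999999999994), np.float64(0.7503780325728885))
(np.float64(7.199999999999994), np.float64(0.7585058765642007))
```

Run:
```python
from h import *
cm=dict(np.load("w1.npz")); d=cm["d"]
A=np.linalg.inv(cm["camera_from_world"]);print(A[:3,3])
v,u=np.mgrid[0:480,0:640]
P=(np.stack([(u-cm["cx"])/cm["fx"]*d,-(v-cm["cy"])/cm["fy"]*d,-d,np.ones_like(d)],-1)@A.T)[...,:3]
for r in (210,225,240,255): print(r,np.round(P[r,285:365:4,2],3), np.round(P[r,425:495:6,2],3))
print(np.round(P[150:175:2,325,2],3),np.round(P[100:330:10,463,2],3))
```

```text
[0.44732204 0.06720219 0.39245128]
210 [0.012 0.011 0.013 0.012 0.057 0.051 0.046 0.043 0.042 0.04  0.04  0.042
 0.043 0.046 0.048 0.05  0.051 0.012 0.011 0.013] [0.012 0.013 0.046 0.042 0.041 0.042 0.042 0.044 0.045 0.051 0.071 0.012]
225 [0.013 0.011 0.013 0.055 0.048 0.046 0.042 0.042 0.04  0.039 0.037 0.039
 0.04  0.04  0.042 0.055 0.063 0.014 0.012 0.013] [0.014 0.052 0.047 0.044 0.04  0.042 0.042 0.043 0.046 0.06  0.064 0.012]
240 [0.012 0.012 0.013 0.067 0.058 0.05  0.048 0.044 0.042 0.043 0.042 0.042
 0.044 0.046 0.047 0.049 0.053 0.012 0.013 0.013] [0.012 0.049 0.045 0.043 0.041 0.041 0.041 0.08  0.054 0.061 0.012 0.013]
255 [0.013 0.013 0.014 0.055 0.049 0.045 0.044 0.042 0.082 0.041 0.04  0.039
 0.039 0.041 0.05  0.057 0.061 0.011 0.014 0.013] [0.013 0.047 0.043 0.042 0.041 0.04  0.042 0.045 0.056 0.06  0.012 0.013]
[0.077 0.077 0.076 0.077 0.076 0.079 0.077 0.081 0.084 0.041 0.037 0.039
 0.039] [0.074 0.073 0.073 0.075 0.077 0.075 0.081 0.042 0.042 0.039 0.039 0.044
 0.046 0.041 0.041 0.046 0.047 0.042 0.047 0.081 0.071 0.27  0.275]
```

The depth shows the thread mesh is only visible from inside, at z≈0.04, so I need to rescale the pitch at that height.

Run:
```python
from h import *
cm=dict(np.load("w1.npz")); p=cv2.imread("pics/w1.png"); g=cv2.cvtColor(p,cv2.COLOR_BGR2GRAY)
dy=np.array([-.0698,.9976,0]); dx=np.array([.9976,.0698,0]); M=np.array([.4516,-.019,.039])
for k in range(3):
    for z in (.037,.041):
      o=M+dx*.11*k; o[2]=z
      print(k,z,pitch(g,cm,o,dy,[-.003*dx,0*dx,.003*dx],-.05,.04)[:2])
# grasp planning: middle of the rack view
plan([0.475,0.30,0.25],-0.137)
```

```text
0 0.037 (np.float64(9.149999999999988), np.float64(0.740282213929557))
0 0.041 (np.float64(9.049999999999986), np.float64(0.7401848065953787))
1 0.037 (np.float64(7.099999999999994), np.float64(0.753671433057599))
1 0.041 (np.float64(6.999999999999995), np.float64(0.761040303899016))
2 0.037 (np.float64(8.149999999999991), np.float64(0.7478571328683953))
2 0.041 (np.float64(7.999999999999991), np.float64(0.749730566558038))
dx dy dz [ 0.0006  0.0452 -0.3023] r [ 0.2141 -0.0004  0.0003] dist 0.306
```

Run:
```python
from h import *
plan([0.64,0.315,0.20],-0.137)
```

```text
dx dy dz [ 0.0505  0.2109 -0.3046] r [ 0.2141 -0.0004  0.0003] dist 0.374
```

Request:
carry_out(
  rows=[
    {"gripper":1,"dx":0,"dy":0.211,"dz":-0.305,"rx":0.214,"ry":0,"rz":0},
    {"gripper":1,"dx":0,"dy":0.211,"dz":-0.305,"rx":0.214,"ry":0,"rz":0},
    {"gripper":1,"dx":0,"dy":0.211,"dz":-0.305,"rx":0.214,"ry":0,"rz":0},
    {"gripper":1,"dx":0,"dy":0.211,"dz":-0.305,"rx":0.214,"ry":0,"rz":0},
    {"gripper":1,"dx":0,"dy":0.211,"dz":-0.305,"rx":0.214,"ry":0,"rz":0},
    {"gripper":1,"dx":0.05,"dy":0.211,"dz":-0.305,"rx":0.214,"ry":0,"rz":0},
    {"gripper":1,"dx":0.05,"dy":0.211,"dz":-0.305,"rx":0.214,"ry":0,"rz":0},
    {"gripper":1,"dx":0.05,"dy":0.211,"dz":-0.305,"rx":0.214,"ry":0,"rz":0},
  ],
)

```text
time: 3.07
tcp_pos: [0.6119, 0.2654, 0.2163]
orientation: [0.534, 0.464, -0.533, 0.464]
wrist_force: [0.1, -0.7, 0.9]
opening: 0.0854
```

Request:
carry_out(
  rows=[
    {"gripper":1,"dx":0.025,"dy":0.04,"dz":-0.06,"rx":0,"ry":0,"rz":0},
    {"gripper":1,"dx":0.025,"dy":0.04,"dz":-0.06,"rx":0,"ry":0,"rz":0},
    {"gripper":1,"dx":0.025,"dy":0.04,"dz":-0.06,"rx":0,"ry":0,"rz":0},
  ],
)

```text
time: 3.32
tcp_pos: [0.6577, 0.3227, 0.1839]
orientation: [-0.529, -0.468, 0.535, -0.464]
wrist_force: [-0.7, 0.7, -1.8]
opening: 0.0856
```

Run:
```python
from h import *
print(get_obs()["tcp_pos"])
cm=optics.camera_model("wrist");p,d=optics.snapshot("wrist"); cv2.imwrite("pics/w2.png",p); np.savez("w2.npz",d=d,**cm)
```

```text
[0.6576928  0.32269516 0.18388394]
```

View pics/w2.png

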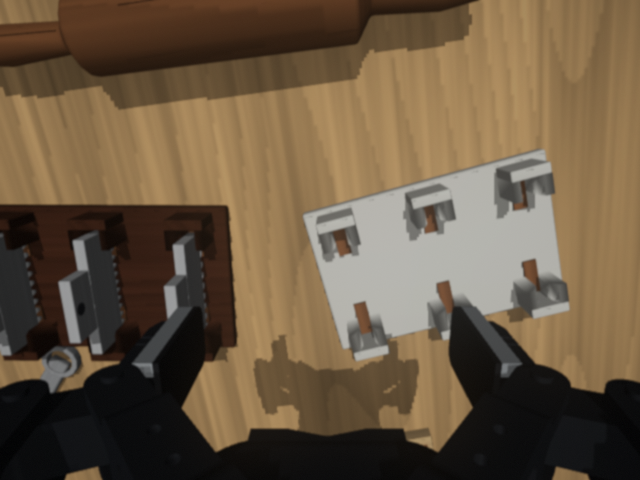

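Teeth are visible on all three leaves, along columns ~35, ~120 and ~205. I'll zoom in and measure.

Run:
```python
from h import *
cm=dict(np.load("w2.npz")); d=cm["d"]; p=cv2.imread("pics/w2.png"); g=cv2.cvtColor(p,cv2.COLOR_BGR2GRAY)
cv2.imwrite("pics/w2z.png",cv2.resize(p[200:365,0:240],None,fx=3.3,fy=3.6,interpolation=cv2.INTER_CUBIC))
dy=np.array([np.sin(.137),np.cos(.137),0]); dx=np.array([dy[1],-dy[0],0])
for c in [(.405,.302),(.4755,.293),(.5445,.2795)]:
  print(c,w2p(cm,(*c,.014)))
  for off in (-.004,0,.002,.004,.006,.008):
    for z in (.012,.014):
      o=np.array([*c,z])+dx*off
      f,s,sp,_=pitch(g,cm,o,dy,[0*dx],-.03,.03); print(off,z,round(f,2),round(s,2),end=" | ")
  print()
```

```text
(0.405, 0.302) [ 24.38381128 278.66436294]
-0.004 0.012 9.4 0.14 | -0.004 0.014 10.1 0.11 | 0 0.012 7.8 0.12 | 0 0.014 7.95 0.09 | 0.002 0.012 8.1 0.76 | 0.002 0.014 7.95 0.21 | 0.004 0.012 8.05 0.77 | 0.004 0.014 8.05 0.77 | 0.006 0.012 8.05 0.64 | 0.006 0.014 8.0 0.77 | 0.008 0.012 10.95 0.38 | 0.008 0.014 7.95 0.45 | 
(0.4755, 0.293) [111.14379022 278.46866201]
-0.004 0.012 9.3 0.18 | -0.004 0.014 7.3 0.2 | 0 0.012 7.4 0.16 | 0 0.014 6.45 0.15 | 0.002 0.012 7.1 0.75 | 0.002 0.014 7.05 0.49 | 0.004 0.012 7.1 0.74 | 0.004 0.014 7.05 0.76 | 0.006 0.012 10.7 0.39 | 0.006 0.014 7.1 0.65 | 0.008 0.012 9.45 0.42 | 0.008 0.014 10.15 0.36 | 
(0.5445, 0.2795) [197.67400191 283.61700204]
-0.004 0.012 10.95 0.22 | -0.004 0.014 10.95 0.19 | 0 0.012 10.5 0.4 | 0 0.014 10.95 0.29 | 0.002 0.012 9.0 0.67 | 0.002 0.014 6.35 0.21 | 0.004 0.012 9.05 0.76 | 0.004 0.014 8.95 0.77 | 0.006 0.012 6.85 0.13 | 0.006 0.014 8.9 0.56 | 0.008 0.012 10.45 0.54 | 0.008 0.014 8.0 0.24 |
```

View pics/w2z.png

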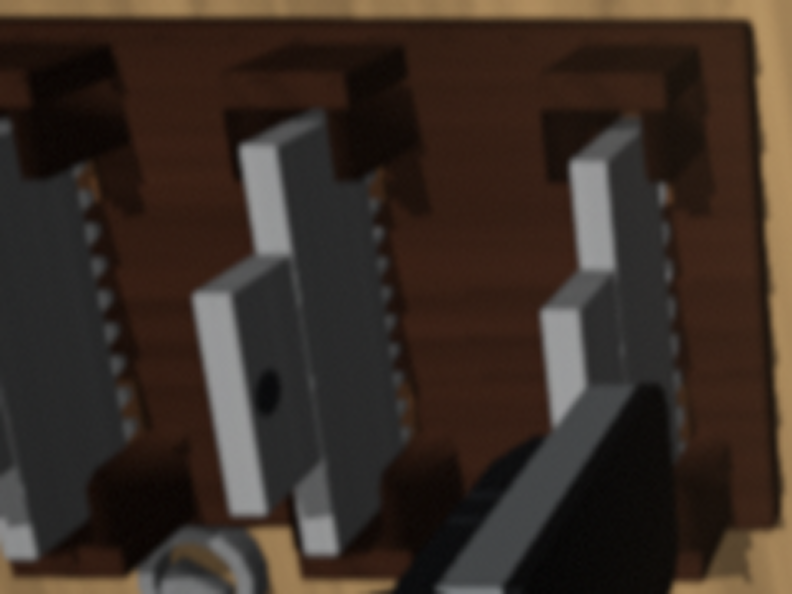

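Visual pitches are 8 mm for the near leaf, 7 mm for the middle and 9 mm for the far one. The front spindle measures about 9 mm, so I'll try the far leaf first. I'm moving above it for a precise fix.

Run:
```python
from h import *
plan([0.545,0.285,0.17],-0.137)
```

```text
dx dy dz [ 0.0172 -0.1064  0.0505] r [0.0029 0.002  0.0071] dist 0.119
```

Request:
carry_out(
  rows=[
    {"gripper":1,"dx":0.017,"dy":-0.106,"dz":0.05,"rx":0.003,"ry":0.002,"rz":0.007},
    {"gripper":1,"dx":0.017,"dy":-0.106,"dz":0.05,"rx":0.003,"ry":0.002,"rz":0.007},
    {"gripper":1,"dx":0.017,"dy":-0.106,"dz":0.05,"rx":0.003,"ry":0.002,"rz":0.007},
    {"gripper":1,"dx":0.017,"dy":-0.106,"dz":0.05,"rx":0.003,"ry":0.002,"rz":0.007},
    {"gripper":1,"dx":0.017,"dy":-0.106,"dz":0.05,"rx":0.003,"ry":0.002,"rz":0.007},
    {"gripper":1,"dx":0.017,"dy":-0.106,"dz":0.05,"rx":0.003,"ry":0.002,"rz":0.007},
  ],
)

```text
time: 3.87
tcp_pos: [0.5473, 0.2827, 0.1764]
orientation: [0.537, 0.461, -0.531, 0.465]
wrist_force: [1.2, 0.7, 1.2]
opening: 0.0851
```

Run:
```python
from h import *
cm=optics.camera_model("wrist");p,d=optics.snapshot("wrist"); cv2.imwrite("pics/w3.png",p); np.savez("w3.npz",d=d,**cm)
plan([0.545,0.285,0.17],-0.137)
A=np.linalg.inv(cm["camera_from_world"])
v,u=np.mgrid[0:480,0:640]
P=(np.stack([(u-cm["cx"])/cm["fx"]*d,-(v-cm["cy"])/cm["fy"]*d,-d,np.ones_like(d)],-1)@A.T)[...,:3]
r=np.hypot(P[...,0]-.545,P[...,1]-.28)
for lo,hi,n in [(.066,.078,"tang"),(.045,.056,"shoulder")]:
    m=(r<.05)&(P[...,2]>lo)&(P[...,2]<hi)&(p.max(-1)>110)
    rr=cv2.minAreaRect(np.argwhere(m)[:,::-1].astype(np.float32)); print(n,m.sum(),rr)
    q=P[m]; print(q.mean(0), "z",np.median(q[:,2]))
    # px centre at nominal height
    print(pz(cm,rr[0],.072 if n=="tang" else .05))
```

```text
dx dy dz [ 0.0064 -0.003  -0.0013] r [-0.0045 -0.0036 -0.0095] dist 0.007
tang 922 ((322.8446044921875, 242.01893615722656), (72.12145233154297, 12.834341049194336), 89.06080627441406)
[0.54560999 0.28000627 0.07230143] z 0.07235323359489008
[0.54568419 0.28048815 0.072     ]
shoulder 634 ((322.0, 231.5), (129.0, 12.0), 90.0)
[0.54712774 0.29160087 0.05038264] z 0.05043414231863039
[0.54529275 0.28158152 0.05      ]
```

View pics/w3.png

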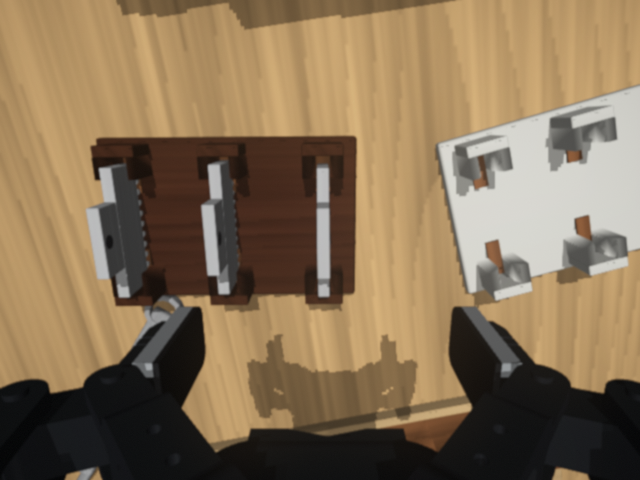

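Top view directly above the far leaf: tang at pixel (323,242), which gives (0.5456, 0.2805), z 0.072. That matches the expected height. Descending.

Run:
```python
from h import *
plan([0.5456,0.2805,0.042],-0.137)
```

```text
dx dy dz [ 0.1344 -0.003   0.0036] r [-0.0045 -0.0036 -0.0095] dist 0.134
```

Request:
carry_out(
  rows=[
    {"gripper":0.2,"dx":0.04,"dy":-0.003,"dz":0.004,"rx":-0.004,"ry":-0.003,"rz":-0.009},
    {"gripper":0.2,"dx":0.07,"dy":-0.003,"dz":0.004,"rx":-0.004,"ry":-0.003,"rz":-0.009},
    {"gripper":0.2,"dx":0.09,"dy":-0.003,"dz":0.004,"rx":-0.004,"ry":-0.003,"rz":-0.009},
    {"gripper":0.2,"dx":0.09,"dy":-0.003,"dz":0.004,"rx":-0.004,"ry":-0.003,"rz":-0.009},
    {"gripper":0.2,"dx":0.09,"dy":-0.003,"dz":0.004,"rx":-0.004,"ry":-0.003,"rz":-0.009},
    {"gripper":0.2,"dx":0.09,"dy":-0.003,"dz":0.004,"rx":-0.004,"ry":-0.003,"rz":-0.009},
  ],
)

```text
time: 4.42
tcp_pos: [0.5442, 0.2822, 0.0865]
orientation: [0.533, 0.466, -0.532, 0.464]
wrist_force: [-0.3, 0.3, 1.1]
opening: 0.0514
```

Run:
```python
from h import *
plan([0.5456,0.2805,0.042],-0.137); print(get_obs()["opening"],get_obs()["qvel"].round(3))
```

```text
dx dy dz [0.0445 0.0017 0.0016] r [ 0.0023 -0.002   0.0011] dist 0.045
0.05135487215950205 [-0.002 -0.017 -0.009 -0.001  0.001 -0.003 -0.   ]
```

Request:
carry_out(
  rows=[
    {"gripper":0.2,"dx":0.02,"dy":0.0017,"dz":0.0016,"rx":0.002,"ry":-0.002,"rz":0.001},
    {"gripper":0.2,"dx":0.0445,"dy":0.0017,"dz":0.0016,"rx":0.002,"ry":-0.002,"rz":0.001},
    {"gripper":0.2,"dx":0.0445,"dy":0.0017,"dz":0.0016,"rx":0.002,"ry":-0.002,"rz":0.001},
    {"gripper":0.2,"dx":0.0445,"dy":0.0017,"dz":0.0016,"rx":0.002,"ry":-0.002,"rz":0.001},
  ],
)

```text
time: 4.75
tcp_pos: [0.5443, 0.2798, 0.041]
orientation: [-0.532, -0.465, 0.534, -0.465]
wrist_force: [-1.1, -0.4, -0.2]
opening: 0.051
```

Run:
```python
from h import *
plan([0.5456,0.2805,0.042],-0.137); print(get_obs()["wrist_force"],get_obs()["qvel"].round(3))
```

```text
dx dy dz [-0.001   0.0012 -0.0009] r [0.0008 0.002  0.0021] dist 0.002
[-1.13237694 -0.37758613 -0.19326435] [ 0.001 -0.026 -0.017 -0.028 -0.004  0.005  0.002]
```

Now closing with a modest grip.

Request:
carry_out(
  rows=[
    {"gripper":-1,"dx":0,"dy":0.001,"dz":0,"rx":0,"ry":0,"rz":0},
    {"gripper":-1,"dx":0,"dy":0.001,"dz":0,"rx":0,"ry":0,"rz":0},
    {"gripper":-1,"dx":0,"dy":0.001,"dz":0,"rx":0,"ry":0,"rz":0},
    {"gripper":-1,"dx":0,"dy":0.001,"dz":0,"rx":0,"ry":0,"rz":0},
    {"gripper":-1,"dx":0,"dy":0.001,"dz":0,"rx":0,"ry":0,"rz":0},
    {"gripper":-1,"dx":0,"dy":0.001,"dz":0,"rx":0,"ry":0,"rz":0},
  ],
  newtons=40,
)

```text
time: 5.25
tcp_pos: [0.5457, 0.28, 0.0415]
orientation: [-0.533, -0.465, 0.533, -0.465]
wrist_force: [-0.6, -1.8, 7.0]
opening: 0.0076
```

Run:
```python
from h import *
o=get_obs();print(o["wrist_force"],o["opening"],o["tcp_pos"])
```

```text
[-0.57623711 -1.84919361  6.97733232] 0.007553514132071489 [0.54573486 0.28002755 0.04153822]
```

Request:
carry_out(
  rows=[
    {"gripper":-1,"dx":-0.02,"dy":0,"dz":0,"rx":0,"ry":0,"rz":0},
    {"gripper":-1,"dx":-0.05,"dy":0,"dz":0,"rx":0,"ry":0,"rz":0},
    {"gripper":-1,"dx":-0.09,"dy":0,"dz":0,"rx":0,"ry":0,"rz":0},
    {"gripper":-1,"dx":-0.13,"dy":0,"dz":0,"rx":0,"ry":0,"rz":0},
    {"gripper":-1,"dx":-0.15,"dy":0,"dz":0,"rx":0,"ry":0,"rz":0},
    {"gripper":-1,"dx":-0.15,"dy":0,"dz":0,"rx":0,"ry":0,"rz":0},
    {"gripper":-1,"dx":-0.15,"dy":0,"dz":0,"rx":0,"ry":0,"rz":0},
  ],
)

```text
time: 5.83
tcp_pos: [0.5458, 0.2803, 0.1916]
orientation: [-0.533, -0.465, 0.533, -0.465]
wrist_force: [-0.8, 0.1, -1.6]
opening: 0.0072
```

Run:
```python
from h import *
o=get_obs();print(o["wrist_force"],o["opening"],o["tcp_pos"])
plan([.4516,-.019,.19],.070)
cm=optics.camera_model("wrist");p,d=optics.snapshot("wrist"); cv2.imwrite("pics/w4.png",p); np.savez("w4.npz",d=d,**cm)
```

```text
[-0.79091729  0.08743769 -1.64996608] 0.007247414420007563 [0.54582095 0.28028709 0.19162897]
dx dy dz [ 0.0018 -0.0528  0.3093] r [-0.2059  0.0008 -0.0004] dist 0.314
```

View pics/w4.png

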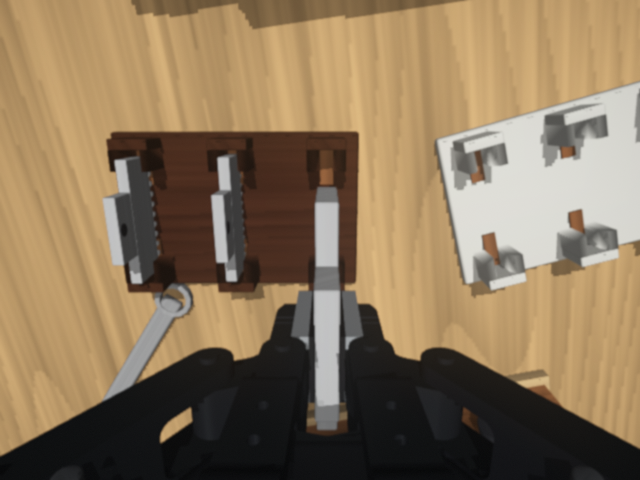

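The leaf is held upright between the fingers (columns 315–340). Next, the lane.

Request:
carry_out(
  rows=[
    {"gripper":-1,"dx":0,"dy":-0.053,"dz":0.309,"rx":-0.206,"ry":0,"rz":0},
    {"gripper":-1,"dx":0,"dy":-0.053,"dz":0.309,"rx":-0.206,"ry":0,"rz":0},
    {"gripper":-1,"dx":0,"dy":-0.053,"dz":0.309,"rx":-0.206,"ry":0,"rz":0},
    {"gripper":-1,"dx":0,"dy":-0.053,"dz":0.309,"rx":-0.206,"ry":0,"rz":0},
    {"gripper":-1,"dx":0,"dy":-0.053,"dz":0.309,"rx":-0.206,"ry":0,"rz":0},
    {"gripper":-1,"dx":0,"dy":-0.053,"dz":0.309,"rx":-0.206,"ry":0,"rz":0},
    {"gripper":-1,"dx":0,"dy":-0.053,"dz":0.309,"rx":-0.206,"ry":0,"rz":0},
    {"gripper":-1,"dx":0,"dy":-0.053,"dz":0.309,"rx":-0.206,"ry":0,"rz":0},
  ],
)

```text
time: 6.55
tcp_pos: [0.4481, -0.0245, 0.189]
orientation: [0.481, 0.517, -0.486, 0.515]
wrist_force: [0.6, -0.4, -0.7]
opening: 0.0077
```

Request:
carry_out(
  rows=[
    {"gripper":-1,"dx":0,"dy":0,"dz":0,"rx":0,"ry":0,"rz":0},
    {"gripper":-1,"dx":0,"dy":0,"dz":0,"rx":0,"ry":0,"rz":0},
  ],
)

```text
time: 6.72
tcp_pos: [0.4496, -0.0211, 0.1894]
orientation: [0.482, 0.517, -0.485, 0.515]
wrist_force: [-0.5, 0.8, -1.5]
opening: 0.0077
```

Run:
```python
from h import *
plan([.4516,-.019,.19],.070)
cm=optics.camera_model("wrist");p,d=optics.snapshot("wrist"); cv2.imwrite("pics/w5.png",p); np.savez("w5.npz",d=d,**cm)
```

```text
dx dy dz [-0.0006  0.0022 -0.002 ] r [-0.0044  0.0016  0.0052] dist 0.003
```

View pics/w5.png

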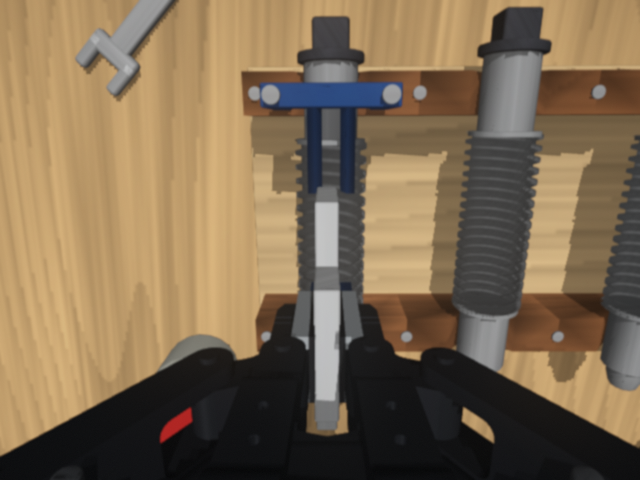

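Request:
carry_out(
  rows=[
    {"gripper":-1,"dx":0,"dy":0.002,"dz":-0.002,"rx":-0.004,"ry":0.002,"rz":0.005},
    {"gripper":-1,"dx":0,"dy":0.002,"dz":-0.002,"rx":-0.004,"ry":0.002,"rz":0.005},
    {"gripper":-1,"dx":0,"dy":0.002,"dz":-0.002,"rx":-0.004,"ry":0.002,"rz":0.005},
  ],
)

```text
time: 7.02
tcp_pos: [0.4529, -0.0156, 0.1905]
orientation: [0.481, 0.519, -0.48, 0.519]
wrist_force: [-0.4, -0.6, -0.2]
opening: 0.0072
```

Run:
```python
from h import *
plan([.4516,-.019,.19],.070)
cm=dict(np.load("w5.npz")); p=cv2.imread("pics/w5.png"); b,g,r=[p[...,i].astype(int) for i in range(3)]
m=(b>r+20)&(b>g+10)
for row in (120,140,160,175):
    c=np.flatnonzero(m[row,290:380])+290; print(row,c)
    l=c[c<331];rr=c[c>331]
    if len(l) and len(rr): print(pz(cm,((l.mean()+rr.mean())/2,row),.112))
print("bar",pz(cm,(331.5,95),.112))
o=get_obs();print(o["wrist_force"])
```

```text
dx dy dz [ 0.0005 -0.0015  0.0033] r [ 0.0068 -0.001  -0.0021] dist 0.004
120 [308 309 310 311 312 313 314 315 316 317 318 319 320 341 342 343 344 345
 346 347 348 349 350 351 352 353]
[0.44653642 0.04894146 0.112     ]
140 [308 309 310 311 312 313 314 315 316 317 318 319 320 341 342 343 344 345
 346 347 348 349 350 351 352 353]
[0.44721648 0.03900355 0.112     ]
160 [309 310 311 312 313 314 315 316 317 318 319 320 341 342 343 344 345 346
 347 348 349 350 351 352]
[0.44791448 0.02880357 0.112     ]
175 [309 310 311 312 313 314 315 316 317 318 319 320 341 342 343 344 345 346
 347 348 349 350 351 352]
[0.44845019 0.02097532 0.112     ]
bar [0.44621319 0.06104341 0.112     ]
[-0.42369817 -0.60197501 -0.20883269]
```

Request:
carry_out(
  rows=[
    {"gripper":-1,"dx":0,"dy":-0.0017,"dz":0.0033,"rx":0.007,"ry":-0.001,"rz":-0.002},
    {"gripper":-1,"dx":0.01,"dy":-0.0017,"dz":0.0033,"rx":0.007,"ry":-0.001,"rz":-0.002},
    {"gripper":-1,"dx":0.03,"dy":-0.0017,"dz":0.0033,"rx":0.007,"ry":-0.001,"rz":-0.002},
    {"gripper":-1,"dx":0.043,"dy":-0.0017,"dz":0.0033,"rx":0.007,"ry":-0.001,"rz":-0.002},
    {"gripper":-1,"dx":0.043,"dy":-0.0017,"dz":0.0033,"rx":0.007,"ry":-0.001,"rz":-0.002},
    {"gripper":-1,"dx":0.043,"dy":-0.0017,"dz":0.0033,"rx":0.007,"ry":-0.001,"rz":-0.002},
  ],
)

```text
time: 7.52
tcp_pos: [0.4508, -0.0202, 0.147]
orientation: [0.483, 0.517, -0.483, 0.516]
wrist_force: [0.4, -0.1, 0.2]
opening: 0.0072
```

Run:
```python
from h import *
plan([.4513,-.019,.14],.070)
o=get_obs();print(o["wrist_force"],o["tcp_pos"])
```

```text
dx dy dz [ 0.007   0.0006 -0.0012] r [-0.0026 -0.0002  0.0015] dist 0.007
[ 0.41663211 -0.1242797   0.20438723] [ 0.45076132 -0.02023958  0.14702085]
```

Request:
carry_out(
  rows=[
    {"gripper":-1,"dx":0.007,"dy":0.0006,"dz":0,"rx":-0.002,"ry":0,"rz":0.001},
    {"gripper":-1,"dx":0.014,"dy":0.0006,"dz":0,"rx":-0.002,"ry":0,"rz":0.001},
    {"gripper":-1,"dx":0.02,"dy":0.0006,"dz":0,"rx":-0.002,"ry":0,"rz":0.001},
    {"gripper":-1,"dx":0.026,"dy":0.0006,"dz":0,"rx":-0.002,"ry":0,"rz":0.001},
    {"gripper":-1,"dx":0.028,"dy":0.0006,"dz":0,"rx":-0.002,"ry":0,"rz":0.001},
    {"gripper":-1,"dx":0.028,"dy":0.0006,"dz":0,"rx":-0.002,"ry":0,"rz":0.001},
    {"gripper":-1,"dx":0.028,"dy":0.0006,"dz":0,"rx":-0.002,"ry":0,"rz":0.001},
  ],
)

```text
time: 8.1
tcp_pos: [0.452, -0.0204, 0.1198]
orientation: [0.483, 0.517, -0.482, 0.517]
wrist_force: [0.6, -0.2, -0.2]
opening: 0.0072
```

Run:
```python
from h import *
o=get_obs();print(o["wrist_force"],o["tcp_pos"],o["ft_torque"])
```

```text
[ 0.63568756 -0.18344303 -0.22320809] [ 0.45203229 -0.02035379  0.11978868] [ 0.02554992 -0.00620754 -0.08033711]
```

Request:
carry_out(
  rows=[
    {"gripper":-1,"dx":0.002,"dy":0,"dz":0,"rx":0,"ry":0,"rz":0},
    {"gripper":-1,"dx":0.004,"dy":0,"dz":0,"rx":0,"ry":0,"rz":0},
    {"gripper":-1,"dx":0.005,"dy":0,"dz":0,"rx":0,"ry":0,"rz":0},
    {"gripper":-1,"dx":0.006,"dy":0,"dz":0,"rx":0,"ry":0,"rz":0},
    {"gripper":-1,"dx":0.006,"dy":0,"dz":0,"rx":0,"ry":0,"rz":0},
  ],
)

```text
time: 8.52
tcp_pos: [0.4519, -0.0204, 0.1136]
orientation: [0.483, 0.516, -0.482, 0.517]
wrist_force: [0.5, -0.3, -0.0]
opening: 0.0072
```

Request:
carry_out(
  rows=[
    {"gripper":-1,"dx":0.001,"dy":0,"dz":0,"rx":0,"ry":0,"rz":0},
    {"gripper":-1,"dx":0.001,"dy":0,"dz":0,"rx":0,"ry":0,"rz":0},
  ],
)

```text
time: 8.68
tcp_pos: [0.452, -0.0204, 0.1127]
orientation: [0.483, 0.516, -0.482, 0.517]
wrist_force: [0.8, 0.4, -1.6]
opening: 0.0074
```

Request:
carry_out(
  rows=[
    {"gripper":-1,"dx":0.0007,"dy":0,"dz":0,"rx":0,"ry":0,"rz":0},
    {"gripper":-1,"dx":0.0007,"dy":0,"dz":0,"rx":0,"ry":0,"rz":0},
  ],
)

```text
time: 8.85
tcp_pos: [0.4522, -0.0204, 0.1125]
orientation: [0.483, 0.516, -0.482, 0.518]
wrist_force: [-2.4, -0.3, 4.4]
opening: 0.0075
```

Request:
carry_out(
  rows=[
    {"gripper":-1,"dx":0.0007,"dy":0,"dz":0,"rx":0,"ry":0,"rz":0},
    {"gripper":-1,"dx":0.0007,"dy":0,"dz":0,"rx":0,"ry":0,"rz":0},
  ],
)

```text
time: 9.02
tcp_pos: [0.4523, -0.0204, 0.1124]
orientation: [0.483, 0.516, -0.482, 0.518]
wrist_force: [-5.4, 0.3, 12.7]
opening: 0.0071
```

Contact on the crests at TCP z 0.1125, as predicted. I'm easing off to a light press and sliding along the spindle.

Request:
carry_out(
  rows=[
    {"gripper":-1,"dx":-0.0005,"dy":-0.0006,"dz":0,"rx":0,"ry":0,"rz":0},
    {"gripper":-1,"dx":-0.0005,"dy":-0.0006,"dz":-0.0007,"rx":0,"ry":0,"rz":0},
    {"gripper":-1,"dx":-0.0005,"dy":-0.0006,"dz":-0.0014,"rx":0,"ry":0,"rz":0},
    {"gripper":-1,"dx":-0.0005,"dy":-0.0006,"dz":-0.002,"rx":0,"ry":0,"rz":0},
  ],
)

```text
time: 9.35
tcp_pos: [0.4519, -0.0196, 0.1124]
orientation: [0.483, 0.515, -0.483, 0.518]
wrist_force: [-1.3, -3.8, 4.4]
opening: 0.0072
```

Request:
carry_out(
  rows=[
    {"gripper":-1,"dx":0,"dy":0,"dz":-0.0007,"rx":0,"ry":0,"rz":0},
    {"gripper":-1,"dx":0,"dy":0,"dz":-0.0014,"rx":0,"ry":0,"rz":0},
  ],
)

```text
time: 9.52
tcp_pos: [0.4511, -0.0169, 0.1117]
orientation: [0.483, 0.517, -0.482, 0.517]
wrist_force: [-0.3, 0.8, -1.1]
opening: 0.0076
```

The force has vanished and z has dropped, so it may be in the groove. Pressing down gently.

Request:
carry_out(
  rows=[
    {"gripper":-1,"dx":0.001,"dy":0,"dz":0,"rx":0,"ry":0,"rz":0},
    {"gripper":-1,"dx":0.001,"dy":0,"dz":0,"rx":0,"ry":0,"rz":0},
  ],
)

```text
time: 9.68
tcp_pos: [0.4508, -0.0167, 0.1104]
orientation: [0.482, 0.517, -0.482, 0.517]
wrist_force: [0.1, -0.5, -0.4]
opening: 0.0075
```

Request:
carry_out(
  rows=[
    {"gripper":-1,"dx":0.001,"dy":0,"dz":0,"rx":0,"ry":0,"rz":0},
    {"gripper":-1,"dx":0.001,"dy":0,"dz":0,"rx":0,"ry":0,"rz":0},
  ],
)

```text
time: 9.85
tcp_pos: [0.451, -0.0169, 0.1095]
orientation: [0.483, 0.517, -0.482, 0.517]
wrist_force: [0.0, -0.2, -1.1]
opening: 0.0072
```

Request:
carry_out(
  rows=[
    {"gripper":-1,"dx":0.0008,"dy":0,"dz":0,"rx":0,"ry":0,"rz":0},
    {"gripper":-1,"dx":0.0008,"dy":0,"dz":0,"rx":0,"ry":0,"rz":0},
  ],
)

```text
time: 10.02
tcp_pos: [0.4511, -0.017, 0.1089]
orientation: [0.483, 0.517, -0.482, 0.517]
wrist_force: [-0.2, 0.5, -1.2]
opening: 0.0076
```

Request:
carry_out(
  rows=[
    {"gripper":-1,"dx":0.0006,"dy":0,"dz":0,"rx":0,"ry":0,"rz":0},
    {"gripper":-1,"dx":0.0006,"dy":0,"dz":0,"rx":0,"ry":0,"rz":0},
  ],
)

```text
time: 10.18
tcp_pos: [0.4513, -0.017, 0.1086]
orientation: [0.483, 0.516, -0.482, 0.518]
wrist_force: [0.1, -0.1, -0.2]
opening: 0.0071
```

Request:
carry_out(
  rows=[
    {"gripper":-1,"dx":0.0007,"dy":0,"dz":0,"rx":0,"ry":0,"rz":0},
    {"gripper":-1,"dx":0.0007,"dy":0,"dz":0,"rx":0,"ry":0,"rz":0},
  ],
)

```text
time: 10.35
tcp_pos: [0.4514, -0.017, 0.1085]
orientation: [0.483, 0.516, -0.482, 0.518]
wrist_force: [-3.9, -0.0, 8.3]
opening: 0.007
```

Request:
carry_out(
  rows=[
    {"gripper":-1,"dx":0.0005,"dy":0,"dz":0,"rx":0,"ry":0,"rz":0},
    {"gripper":-1,"dx":0.0005,"dy":0,"dz":0,"rx":0,"ry":0,"rz":0},
  ],
)

```text
time: 10.52
tcp_pos: [0.4515, -0.017, 0.1085]
orientation: [0.483, 0.516, -0.482, 0.518]
wrist_force: [-5.9, -0.1, 15.0]
opening: 0.0078
```

It has dropped 4.0 mm (0.1125 → 0.1085) onto a hard bottom: home. I'm relieving the press, opening and retreating.

Request:
carry_out(
  rows=[
    {"gripper":-1,"dx":-0.0013,"dy":-0.0004,"dz":0,"rx":0,"ry":0,"rz":0},
    {"gripper":-1,"dx":-0.0013,"dy":-0.0004,"dz":0,"rx":0,"ry":0,"rz":0},
    {"gripper":0,"dx":-0.0013,"dy":-0.0004,"dz":0,"rx":0,"ry":0,"rz":0},
    {"gripper":0,"dx":-0.0013,"dy":-0.0004,"dz":0,"rx":0,"ry":0,"rz":0},
    {"gripper":0,"dx":-0.0013,"dy":-0.0004,"dz":0,"rx":0,"ry":0,"rz":0},
    {"gripper":0,"dx":-0.0013,"dy":-0.0004,"dz":0,"rx":0,"ry":0,"rz":0},
    {"gripper":0,"dx":-0.0013,"dy":-0.0004,"dz":0,"rx":0,"ry":0,"rz":0},
  ],
)

```text
time: 11.1
tcp_pos: [0.4508, -0.0171, 0.1085]
orientation: [0.483, 0.517, -0.482, 0.517]
wrist_force: [0.5, -0.9, -0.0]
opening: 0.0428
```

Request:
carry_out(
  rows=[
    {"gripper":0,"dx":-0.01,"dy":0,"dz":0,"rx":0,"ry":0,"rz":0},
    {"gripper":0,"dx":-0.03,"dy":0,"dz":0,"rx":0,"ry":0,"rz":0},
    {"gripper":0,"dx":-0.06,"dy":0,"dz":0,"rx":0,"ry":0,"rz":0},
    {"gripper":1,"dx":-0.1,"dy":0,"dz":-0.02,"rx":0,"ry":0,"rz":0},
    {"gripper":1,"dx":-0.12,"dy":0,"dz":-0.02,"rx":0,"ry":0,"rz":0},
    {"gripper":1,"dx":-0.12,"dy":0,"dz":-0.02,"rx":0,"ry":0,"rz":0},
    {"gripper":1,"dx":-0.12,"dy":0,"dz":-0.02,"rx":0,"ry":0,"rz":0},
    {"gripper":1,"dx":-0.12,"dy":0,"dz":-0.02,"rx":0,"ry":0,"rz":0},
  ],
)

```text
time: 11.77
tcp_pos: [0.449, 0.0027, 0.2286]
orientation: [0.483, 0.516, -0.482, 0.517]
wrist_force: [0.9, -0.3, -0.1]
opening: 0.0853
```

Run:
```python
from h import *
o=get_obs(); print(o["tcp_pos"],o["wrist_force"],o["qvel"].round(3))
for n in ("wrist","side","top"):
    p,d=optics.snapshot(n); cv2.imwrite(f"pics/{n}6.png",p); np.savez(f"{n}6.npz",d=d,**optics.camera_model(n))
p=cv2.imread("pics/side6.png"); cv2.imwrite("pics/side6z.png",cv2.resize(p[190:400,190:420],None,fx=3,fy=2.8,interpolation=cv2.INTER_CUBIC))
cm=dict(np.load("wrist6.npz")); d=cm["d"]; p=cv2.imread("pics/wrist6.png"); A=np.linalg.inv(cm["camera_from_world"])
v,u=np.mgrid[0:480,0:640]
P=(np.stack([(u-cm["cx"])/cm["fx"]*d,-(v-cm["cy"])/cm["fy"]*d,-d,np.ones_like(d)],-1)@A.T)[...,:3]
r=np.hypot(P[...,0]-.4515,P[...,1]+.018)
m=(r<.05)&(P[...,2]>.13)&(P[...,2]<.146); q=P[m]; print(m.sum(),np.median(q[:,2]),q.mean(0))
rr=cv2.minAreaRect(np.argwhere(m)[:,::-1].astype(np.float32)); print(rr, pz(cm,rr[0],.139))
```

```text
[0.44901834 0.00272948 0.22858707] [ 0.88188472 -0.25451049 -0.12189343] [-0.001  0.018  0.005  0.021  0.003 -0.001 -0.003]
987 0.13872641486375487 [ 0.45032832 -0.01629934  0.13851309]
((327.5, 274.5), (75.0, 13.0), 90.0) [ 0.4505317  -0.01581523  0.139     ]
```

View pics/wrist6.png

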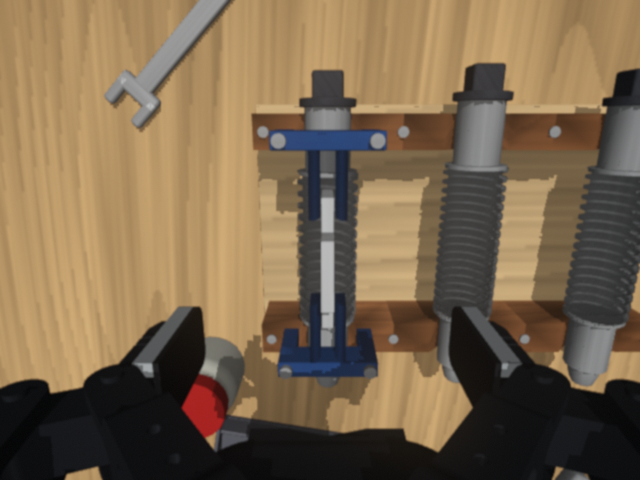

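View pics/side6z.png

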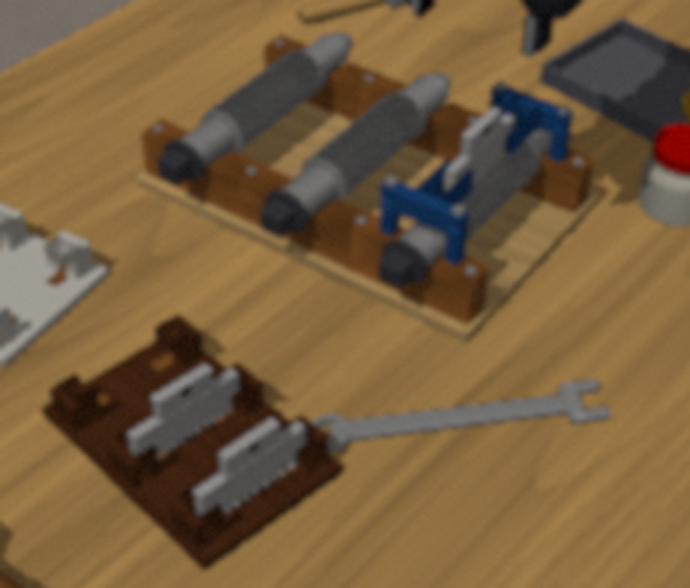

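The leaf stands between the cheeks at (327,275). Its top is at z 0.1387, where home is 0.139 and riding on the crests would be 0.143. The other two leaves stand undisturbed in the dark rack and the gripper is clear.

```bash
python3 -c "
from h import *
print(manip.job_done())"
```

```text
the job is handed in; nothing more can be done
None
```

The 9 mm leaf fits the front spindle. It stands fully home in the thread, released, and I handed the job in at about 12 s of the 72 s allowed.

**Choosing the leaf:** I did not try all three by touch. In the wrist pictures the front spindle measured about 9 mm pitch, and the leaves about 8, 7 and 9 mm from the robot outward. So I tried only the farthest leaf, and it fitted. The front spindle's first pitch reading came out at 7.95 mm. The depth readings showed that the camera sees the far inside of the thread, and at that depth the pitch is 9.05–9.15 mm.

**Feeling for the groove:** The leaf touched the crests at the predicted height. I slid it about 3 mm along the spindle under a light press, and it dropped exactly 4.0 mm onto a hard stop. The wrist force stayed at or below about 16 N.

**Last checks:**
- **Leaf in the thread:** its top is at z = 0.1387 m (0.139 expected when home, 0.143 if riding on the crests). It stands about 1 mm off the axis plane and about 3 mm from the middle of the thread, and it looks upright.
- **Other two leaves:** they were never touched and still stand in the dark rack.
- **Arm and bystanders:** the gripper is open and clear, with the tool at 0.23 m. No bystander was touched, and none looked moved in the last pictures.

No check failed. The job hand-in gives no verdict.

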